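Open the solder fume cabinet's window to its working height

ROBOT

A 6-joint arm with a two-finger parallel gripper is mounted at the origin on the work surface; the furniture and walls round the work are solid. World frame = base frame: x ahead of the robot, y to its left, z up, the work surface at z = 0. Lengths are in m, angles in rad, forces in N, time in s.
With the tool pointing down it reaches from about 0.3 to 0.775 m from the base axis. Payload 14.6 kg.
Tool frame: the origin (TCP) lies midway between the tips of the shut fingers; the grasp point (between the pads) lies 19 mm behind it (ctrl.tcp_to_grasp is the z of the grasp point in the tool frame, in m); z points along the fingers, y is the line along which they close (so a half turn about z gives the same grasp; the last joint's range is limited). The gripper opens to 94 mm and grips with 3 to 60 N. Pads are 16 mm wide; open, the fingers measure 119 mm over their backs; the gripper's body (75 mm by 177 mm) begins 78 mm behind the grasp point.
Start: joints at [-1.298, 0.3, 1.521, -0, 1.321, -0.067], TCP at [0.183, -0.519, 0.205] pointing down, gripper open.
Joint ranges: [-3.03, 3.03], [-0.79, 2.21], [0.23, 2.52], [-1.04, 4.18], [0, 3.07], [-2.55, 2.55]. Speed limits (rad/s): [2.22, 2.22, 2.57, 3.14, 3.14, 3.14].

INTERFACE

Orientations are given as [roll, pitch, yaw] about the fixed x, y, z axes, in that order (R = Rz(yaw) Ry(pitch) Rx(roll)).
In Python, from station import monitor, camera, ctrl gives the robot as it stands.
- The arm moves only by the tool apply_moves, never from a script. Its argument "plan" is one flat list of numbers, 4 for each row, row after row: the shift along the tool's x, y, z in mm, then the turn about the tool's z in rad. In form: [dx, dy, dz, spin, dx, dy, dz, spin, ...]. A call has 1 to 20 rows; each row shifts and turns the commanded pose from where the row before left it, along the tool's axes as they then stand; what a row does not reach is not made up. A row lasts 1/10 s, in which the tool goes at most 50 mm and 8.59 degrees, less where a joint would pass 70% of its speed; a pose out of reach is approached as far as the arm can. A call is refused whole if a number of a shift passes 50 or a number of a turn 0.15, either way. A call with a gripper value outside its range is refused whole. "hand" is the gripper command: -1 is shut, 1 is fully open, values between are in proportion, set as the call begins (left out, the last holds). The fingers move at their own pace and stop on an object; "squeeze" is the grip in N (left out, the last holds). Time passes only in rows, so rows that do not move let the fingers close. It gives the time, the measured TCP pose, the force, the opening and the grip force at its end, in the units of the state.
- monitor.get_obs(): the state, without advancing time (a new reading comes with each control period).
- camera(name): name is "side" or "top" or "wrist"; returns a dict with "image" (384x512x3 uint8, red, green, blue), "range_z" (384x512 float32, m along the optical axis (not along the pixel's ray), 0 where there is no reading), "mtx" (3x3 intrinsics, pixels), "rvec" (rotation vector, rad) and "tvec" (3), from world to camera coordinates, as OpenCV has them. Camera axes: x right, y down, z forward; pixel columns grow to the right and rows downward; lengths in m; the calibration is good to about 2 mm. A picture is of the moment at which its call begins.
- ctrl.hand_in(): hands the job in; it is judged then, once.
The state is a dict: "time_s": time; "qpos": joint angles; "joint_vel": joint speeds; "tau": joint torques, N m; "ee_pos": TCP position; "eef_rot": TCP orientation; "force": force on the tool from outside, world axes, zero at the start; "moment": the same for the moment, N m; "grip_width": finger opening in m; "grip_force": force on a finger pad.
Only numpy, scipy, OpenCV 4.12 (cv2) and the standard library are available. Lean on these libraries where they do the work, as an engineer would, in place of code of your own. Each camera call takes 0.05 s, during which the arm holds its last target. There are 200 camera calls.

TASK

Open the bench fume cabinet for soldering: slide the bolt on its right-hand rail fully back, outwards, by pushing its tab, then push the counterweighted sliding window steadily up from beneath its lip until the top of the lip is level with the pointer clamped on the left-hand rail, and move clear. Do it all with the fingertips or the outside of the fingers, pinching nothing; leave the pointer where it is clamped and disturb nothing else on the bench.

Things in the scene. Friction and masses are not known exactly. Their poses are not given: they have to be found in the camera images.
- cabinet: Fume cabinet: a fixed grey box on the bench, 310 mm wide (y), 170 deep (x), 313 high, its front window sloping back above a vertical plinth front; an aluminium counterweight column stands at its left rear, out to y = +188 mm. Origin: centre of its underside. Own axes: x into the cabinet away from the front, y to the left seen from the front, z up.
- slope_foot (a point): Foot of the sloping front, cabinet's own (-85, 0, 80) mm; axes as cabinet. The window plane rises from here, leaning back 35 degrees from vertical, 253 mm long: 'up the slope' is own (0.574, 0, 0.819), 'out' from the window is own (-0.819, 0, 0.574). Guide rails 43 mm wide, 6 mm proud, run up both sides at own y = 112 to 155 and -112 to -155 mm.
- sash (a joint): How far the clear sliding window between the rails is up, along the slope, in m: 0 shut, 0.12 at its upper stop. It is balanced by a counterweight inside the column and stays where it is left; rubbing resists with about 3 N, plus 6 N per m/s. While the bolt is shut it can rise 2 to 3 mm only. (Its lip is part sash_c4, the rubber strip on the lip sash_c5.)
- lip_under (a point): Lower outer edge of the window's lip, in the middle of its width: push up from beneath here. The lip is an aluminium plate 200 mm wide, 5 mm thick, standing 30 mm square out of the window's lower edge (33.5 to its rounded rim), a 4 mm rubber strip on its top. Shut, this edge is 6 mm up the slope from slope_foot; below it is open room in front of the plinth for the fingers.
- lip_level (a point): Left end of the lip's upper surface (top of its rubber strip), 15 mm out from the window: this is what must be level with the pointer. It lies 9 mm farther up the slope than lip_under.
- bolt (a joint): How far the slide bolt on the right-hand rail is drawn back, outwards (cabinet's -y), in m: 0 to 0.003 shut, its tongue (7 mm rod, 6 to 14 mm out) lying above a strike block, 14 mm high, on the window; clear of the block from 0.014; 0.022 fully back at its stop. Rubs with about 2.5 N and stays where it is left. (Tab: part bolt_c1; buffer: bolt_c2.)
- tab_face (a point): Middle of the inner face of the bolt's steel tab: push this face outwards (cabinet's -y). The tab is 28 mm long up the slope, 4 mm thick (8 with its rubber buffer), standing 17 to 40 mm out from the window; this point is 28.5 mm out and 62 mm up the slope from slope_foot. Moves with the bolt. On its inner side nothing stands higher than 16 mm out.
- pointer_tip (a point): Tip of the black triangular pointer clamped on the left-hand rail (block 26 x 20 mm with a round knob, standing to 27 mm out). The tip points inwards, 16 mm out from the window, 6 mm beside the lip's left end once level. Axes: z up the slope, y left, x inwards. It stands 46 to 108 mm above the shut lip's top. Held by friction; must not be shifted.
- multimeter: Bystander, loose: a red multimeter, 78x155x49 mm. Origin: centre of its underside.
- red_pliers: Bystander, loose: red-handled pliers lying flat, 56x132x12 mm. Origin: centre of its underside.
- solder_spool: Bystander, loose: a spool of solder wire, 55 mm across, 33 mm high. Origin: centre of its underside.
- battery_pack: Bystander, loose: a black and orange drill battery, 78x118x44 mm. Origin: centre of its underside.
- glue_bottle: Bystander, loose: a blue glue bottle, 31 mm across, 75 mm high. Origin: centre of its underside.
- tape_roll: Bystander, loose: a roll of black tape, 67x74x19 mm. Origin: centre of its underside.
- flux_bottle: Bystander, loose: a white dropper bottle, 35 mm across, 90 mm high. Origin: centre of its underside.

How it is judged:
By the outcome, as a careful person would: the job done as asked, in the order asked, and still so for the second after the job is handed in, with the robot touching nothing.
It also fails if it takes over 45 s, if anything falls off the work surface, if the arm or the gripper's body presses on something with over 40 N, if the wrist force passes 120 N, or if a joint passes its speed limit or range.

## Working session

There is one attempt and no reset: what is moved stays moved. The work goes in short steps, Python scripts to look and compute and a tool call to move; the robot and the scene stay as the last step left them, time stands still between calls to the robot, and variables do not carry over. Pictures are saved under pics/ and viewed, at most 10 in all, crops included, and the job is handed in when it is done.

Besides the shell and the picture viewer there is one more tool, called after "Request:" as name(argument=value, ...) on one line, values as JSON. apply_moves: Moves the arm, as the interface text tells. Its arguments: {"type":"object","properties":{"plan":{"type":"array","items":{"type":"number"}},"hand":{"type":"number"},"squeeze":{"type":"number"}},"required":["plan"]}

```bash
mkdir -p pics; ls; cat > h.py <<'E'
import numpy as np, cv2
from station import monitor, camera, ctrl
from scipy.spatial.transform import Rotation as R
def grab(n):
    c=camera(n); np.savez(f'pics/{n}.npz',**c); cv2.imwrite(f'pics/{n}.png',c['image'][:,:,::-1]); return c
def world(c,u,v,z=None):
    z=c['range_z'][int(v),int(u)] if z is None else z
    p=np.linalg.inv(c['mtx'])@[u,v,1]*z
    return cv2.Rodrigues(c['rvec'])[0].T@(p-np.ravel(c['tvec']))
def proj(c,P):
    return cv2.projectPoints(np.atleast_2d(np.array(P,float)),c['rvec'],c['tvec'],c['mtx'],None)[0][:,0]
E
python3 - <<'E'
from h import *
a=grab('side');b=grab('top')
cv2.imwrite('pics/a.png',np.vstack([cv2.resize(x['image'][:,:,::-1],(400,300)) for x in (a,b)]))
for c in(a,b): print(c['mtx'],-cv2.Rodrigues(c['rvec'])[0].T@np.ravel(c['tvec']))
o=monitor.get_obs();print(o)
E
```

```text
pics
[[407.66860281   0.         258.28175184]
 [  0.         407.66860281 196.30547472]
 [  0.           0.           1.        ]] [ 0.6694794  -0.84864749  0.66276522]
[[472.63744134   0.         268.55492695]
 [  0.         472.63744134 189.27866325]
 [  0.           0.           1.        ]] [ 0.16269605 -0.05521776  1.55164449]
{'time_s': 0.1, 'qpos': array([-1.29762764e+00,  3.00422320e-01,  1.52147724e+00, -1.39437222e-06,
        1.32073050e+00, -6.66047783e-02]), 'joint_vel': array([-0.00051455, -0.0033021 , -0.00187414, -0.00061255, -0.00101421,
       -0.001427  ]), 'tau': array([ 9.18320220e-04, -5.32643759e+01, -3.53284085e+01,  7.08856224e-02,
        2.34815438e-02, -6.51190044e-05]), 'ee_pos': array([ 0.18323348, -0.51833954,  0.20495702]), 'eef_rot': array([-3.14055746e+00, -6.76970408e-05,  3.39773774e-01]), 'force': array([ 0.05085638, -0.13730099, -1.17089507]), 'moment': array([-0.03174059, -0.03265804,  0.0397267 ]), 'grip_force': 0.0, 'grip_width': 0.09411599479280236}
```

View pics/side.png

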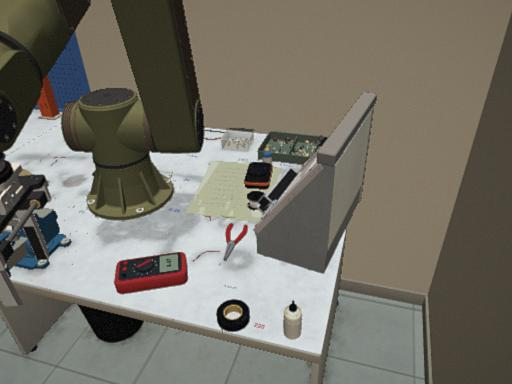

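View pics/top.png

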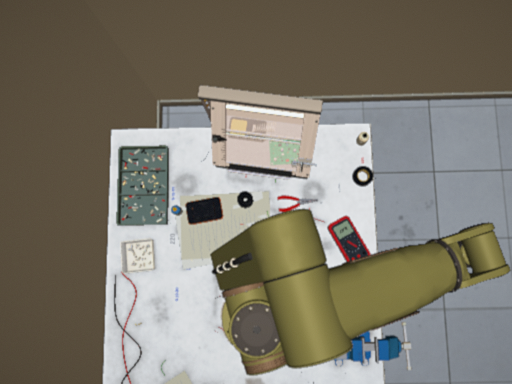

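Side view: the cabinet's right wall is at about (320,190). Top view: the cabinet is at about (265,135), with the pointer dark near (217,138) and the bolt near (300,163). Next I fit the cabinet pose from depth.

```bash
python3 - <<'E'
from h import *
def cloud(n):
    c=dict(np.load(f'pics/{n}.npz')); v,u=np.mgrid[:384,:512]; z=c['range_z']; m=z>0
    p=np.linalg.inv(c['mtx'])@np.stack([u[m],v[m],np.ones(m.sum())])*z[m]
    return (cv2.Rodrigues(c['rvec'])[0].T@(p-c['tvec'].reshape(3,1))).T,c
P,c=cloud('top')
q=P[(P[:,2]>.295)&(P[:,2]<.33)&(P[:,0]>.4)]
print(len(q),np.median(q[:,2])); print(cv2.minAreaRect(q[:,:2].astype(np.float32)*1000))
print(cv2.boxPoints(cv2.minAreaRect(q[:,:2].astype(np.float32)*1000)))
S,s=cloud('side')
# right wall: RANSAC vertical plane among points near
q=S[(S[:,0]>.4)&(S[:,2]>.03)&(S[:,2]<.3)&(S[:,1]<0)&(S[:,1]>-.35)]
print(len(q),q.min(0),q.max(0))
best=None;rng=np.random.default_rng(0)
for _ in range(500):
    a,b=q[rng.integers(len(q),size=2)][:,:2]; n=np.array([b[1]-a[1],a[0]-b[0]]); n/=np.linalg.norm(n)+1e-9
    k=abs((q[:,:2]-a)@n)<.002
    if best is None or k.sum()>best.sum(): best=k
w=q[best]; m=w.mean(0); d=np.linalg.svd((w-m)[:,:2],full_matrices=0)[2][0]
print('wall',best.sum(),m,d,np.degrees(np.arctan2(d[1],d[0])),w.min(0),w.max(0))
i=c['image'][80:185,190:335,::-1]; cv2.imwrite('pics/topcrop.png',cv2.resize(i,(800,579),interpolation=cv2.INTER_CUBIC))
E
```

```text
2780 0.31124042199545554
((663.5751953125, 167.24468994140625), (713.2448120117188, 527.6077880859375), 89.94391632080078)
[[ 399.42233 -189.11931]
 [ 927.0299  -189.63576]
 [ 927.728    523.6087 ]
 [ 400.12048  524.1251 ]]
8369 [ 0.42530978 -0.34999349  0.03010889] [ 9.82372408e-01 -2.00199166e-05  2.99976562e-01]
wall 4545 [ 0.54642577 -0.18129587  0.14945493] [-0.9873929   0.15828854] 170.89242889270568 [ 0.43461841 -0.19259424  0.03015348] [ 0.60641367 -0.16260064  0.299691  ]
```

View pics/topcrop.png

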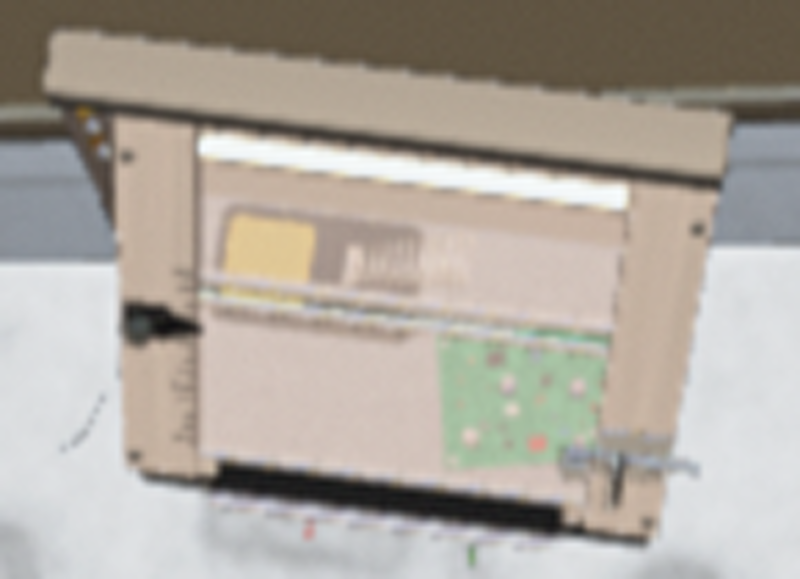

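The crop shows the pointer tip at (203,327), the tab at (617,475), the lip strip from (215,475) to (560,520), and the rail feet at (140,475) and (650,540). The cabinet yaw is about -9.1 deg. I'll solve the pose by projecting the model.

```bash
cat >> h.py <<'E'
UP=np.array([.5736,0,.8192]);OUT=np.array([-.8192,0,.5736]);FOOT=np.array([-.085,0,.080])
def own(y,s,o): return FOOT+np.array([0,y,0])+s*UP+o*OUT
def c2w(p,pose): return R.from_euler('z',pose[2]).apply(np.atleast_2d(p))+[pose[0],pose[1],0]
def w2c(p,pose): return R.from_euler('z',-pose[2]).apply(np.atleast_2d(p)-[pose[0],pose[1],0])
E
python3 - <<'E'
from h import *
from scipy.optimize import least_squares
c=dict(np.load('pics/top.npz'))
cr=lambda u,v:np.array([190+(u+.5)/5.517-.5,80+(v+.5)/5.514-.5])
M=[own(.155,0,.006),own(-.155,0,.006),own(.100,.015,.0335),own(-.100,.015,.0335)]
px=np.array([cr(128,470),cr(652,542),cr(215,490),cr(562,528)])
f=lambda p:(proj(c,c2w(M,p))-px).ravel()
r=least_squares(f,[.545,-.024,-.159]);print(r.x,r.fun.round(1))
p0=[.545,-.0241,-.159];print(f(p0).round(1))
for p in(r.x,p0):
  # pointer tip: y=.106,o=.016 ; solve s
  t=cr(203,327)
  g=least_squares(lambda q:(proj(c,c2w(own(q[0],q[1],.016),p))[0]-t),[.106,.1]);print('ptr y,s',g.x)
  t=cr(617,478);g=least_squares(lambda q:(proj(c,c2w(own(q[0],.062,q[1]),p))[0]-t),[-.12,.03]);print('tab y,out',g.x)
E
```

```text
[ 0.5465118  -0.02453982 -0.15333829] [-0.6 -0.8  1.4 -1.3 -0.8  0.3  0.1  1.7]
[-0.9 -0.6  1.  -0.6 -1.1  0.6 -0.3  2.3]
ptr y,s [0.1072647  0.12049355]
tab y,out [-0.12521874  0.0300318 ]
ptr y,s [0.10675821 0.12171773]
tab y,out [-0.12587694  0.02676803]
```

Request:
apply_moves(plan=[0,0,-20,0.124,0,0,-20,0.124,0,0,-20,0.124,0,0,-20,0.124,13,-37,-4,0,13,-37,-4,0,13,-37,-4,0,13,-37,-4,0,13,-37,-4,0,13,-37,-4,0,13,-37,-4,0,13,-37,-4,0,13,-37,-4,0,13,-37,-4,0,13,-37,-4,0,13,-37,-4,0,0,0,0,0], hand=-1)

```text
time_s: 1.8
ee_pos: [0.4077, -0.1012, 0.3336]
eef_rot: [-3.141, -0.0, -0.152]
force: [-0.8, 0.8, -0.2]
grip_width: 0.0004
grip_force: 0.0
```

```bash
python3 - <<'E'
from h import *
o=monitor.get_obs();print(o['time_s'],o['ee_pos'],o['eef_rot'],o['grip_width'],o['force'],w2c(o['ee_pos'],[.5455,-.0243,-.157]))
c=grab('wrist');cv2.imwrite('pics/w1.png',cv2.resize(c['image'][:,:,::-1],(800,600),interpolation=cv2.INTER_CUBIC))
print(c['mtx'],-cv2.Rodrigues(c['rvec'])[0].T@np.ravel(c['tvec']))
E
```

```text
1.8 [ 0.40767413 -0.10121141  0.33358337] [-3.14101987e+00 -1.52438974e-04 -1.51994940e-01] 0.0004311024969279185 [-0.79906041  0.80836507 -0.20136963] [[-0.12410517 -0.09751533  0.33358337]]
[[331.79874835   0.         256.97127044]
 [  0.         331.79874835 188.85638335]
 [  0.           0.           1.        ]] [ 0.49046023 -0.1145152   0.51425242]
```

View pics/w1.png

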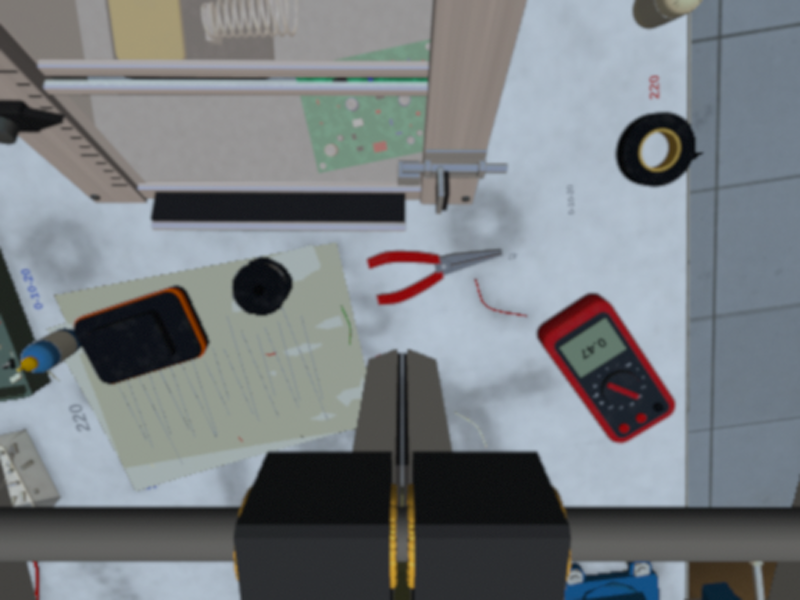

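The wrist view shows the lip spanning (152,193) to (405,230), the tab at (443,172-212), the pointer tip at (60,120), and the view square to the cabinet. Now I refine.

```bash
python3 - <<'E'
from h import *
from scipy.optimize import least_squares
c=dict(np.load('pics/wrist.npz'));t=dict(np.load('pics/top.npz'))
cw=lambda u,v:(np.array([u,v])+.5)*.64-.5
ct=lambda u,v:np.array([190+(u+.5)/5.517-.5,80+(v+.5)/5.514-.5])
Mt=[own(.155,0,.006),own(-.155,0,.006),own(.100,.015,.0335),own(-.100,.015,.0335)]
pt=np.array([ct(128,470),ct(652,542),ct(215,490),ct(562,528)])
Mw=[own(.1,.011,.0335),own(-.1,.011,.0335),own(-.155,0,.006),own(-.112,.0,.006)]
pw=np.array([cw(152,229),cw(405,229),cw(475,202),cw(422,202)])
r=least_squares(lambda p:np.r_[(proj(c,c2w(Mw,p))-pw).ravel(),.6*(proj(t,c2w(Mt,p))-pt).ravel()],[.545,-.024,-.157]);p=r.x;print(p,r.fun.round(1))
print('tcp own',w2c(monitor.get_obs()['ee_pos'],p))
for uv in[(437,190),(449,190)]:
  g=least_squares(lambda q:(proj(c,c2w(own(q[0],.062,q[1]),p))[0]-cw(*uv)),[-.12,.03]);print('tab y,out',g.x)
g=least_squares(lambda q:(proj(c,c2w(own(q[0],q[1],.016),p))[0]-cw(61,119)),[.1,.1]);print('ptr',g.x)
i=c['image'][60:160,0:140,::-1];j=c['image'][90:150,230:340,::-1]
cv2.imwrite('pics/w1c.png',np.vstack([cv2.resize(i,(560,400),interpolation=2)[:,:560],cv2.resize(j,(560,200*110//110+105)[0:2],interpolation=2)])[:600])
E
```

```text
[ 0.54475149 -0.02458451 -0.14712405] [ 0.5 -0.3  1.1 -1.  -1.1  0.4 -0.6  0.6 -0.3  0.1  1.  -0.6 -0.4  0.7
  0.2  1.2]
tcp own [[-0.12486158 -0.09754952  0.33327709]]
tab y,out [-0.1208327   0.02964996]
tab y,out [-0.12917495  0.02969489]
ptr [0.10538679 0.12320947]
```

Request:
apply_moves(plan=[5,0,15,0,5,0,15,0,5,0,15,0,5,-1,15,0,5,-1,15,0,5,-1,15,0,5,0,15,0,5,0,15,0,5,0,15,0,5,0,15,0,0,0,10,0,0,0,10,0,0,0,10,0,0,0,8,0,0,0,5,0,0,0,0,0,0,0,0,0])

```text
time_s: 3.55
ee_pos: [0.4565, -0.1091, 0.1407]
eef_rot: [3.142, -0.0, -0.156]
force: [-0.6, -0.1, 0.3]
grip_width: 0.0009
grip_force: 0.0
```

```bash
cat >> h.py <<'E'
POSE=[.54475,-.02458,-.1471]
def st():
    o=monitor.get_obs(); q=w2c(o['ee_pos'],POSE)[0]; d=q-FOOT
    print(o['time_s'],'own',q.round(4),'s',(d@UP).round(4),'out',(d@OUT).round(4),'F own',R.from_euler('z',-POSE[2]).apply(o['force']).round(1),'yaw',o['eef_rot'][2].round(3))
E
python3 - <<'E'
from h import *
st()
c=grab('wrist');i=c['image'][60:260,180:360,::-1]; cv2.imwrite('pics/w2.png',cv2.resize(i,(540,600),interpolation=2))
E
```

```text
3.55 own [-0.0749 -0.0965  0.1407] s 0.0555 out 0.0266 F own [-0.6 -0.2  0.3] yaw -0.156
```

View pics/w2.png

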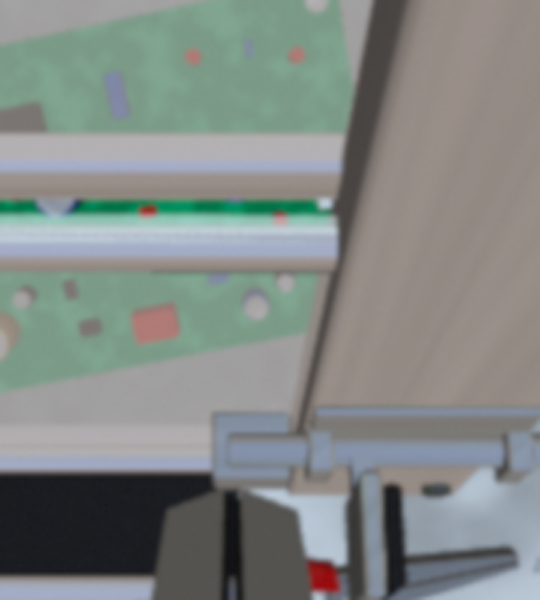

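The finger is inside the tab's inner face, with a gap of about 50 px (9–12 mm). I push outwards.

Request:
apply_moves(plan=[0,4,0,0,0,4,0,0,0,3,0,0,0,3,0,0,0,3,0,0,0,3,0,0,0,3,0,0,0,3,0,0,0,2,0,0,0,0,0,0])

```text
time_s: 4.6
ee_pos: [0.4519, -0.137, 0.1404]
eef_rot: [3.141, 0.0, -0.156]
force: [-0.3, 0.0, 0.5]
grip_width: 0.0007
grip_force: 0.0
```

```bash
python3 -c "
from h import *
st()"
```

```text
4.6 own [-0.0754 -0.1248  0.1404] s 0.055 out 0.0268 F own [-0.3 -0.   0.5] yaw -0.156
```

Request:
apply_moves(plan=[0,2,0,0,0,2,0,0,0,1,0,0])

```text
time_s: 4.9
ee_pos: [0.4513, -0.1404, 0.1403]
eef_rot: [-3.139, 0.0, -0.156]
force: [4.1, 19.3, 2.4]
grip_width: 0.0004
grip_force: 9.7
```

Request:
apply_moves(plan=[0,1,0,0,0,1,0,0])

```text
time_s: 5.1
ee_pos: [0.4513, -0.1406, 0.1402]
eef_rot: [-3.135, 0.001, -0.156]
force: [6.9, 34.6, 2.9]
grip_width: 0.0005
grip_force: 17.5
```

```bash
python3 - <<'E'
from h import *
st()
c=grab('wrist');i=c['image'][160:260,220:360,::-1]; cv2.imwrite('pics/w3.png',cv2.resize(i,(560,400),interpolation=2))
E
```

```text
5.1 own [-0.0755 -0.1284  0.1402] s 0.0548 out 0.0267 F own [ 1.8 35.3  2.9] yaw -0.156
```

View pics/w3.png

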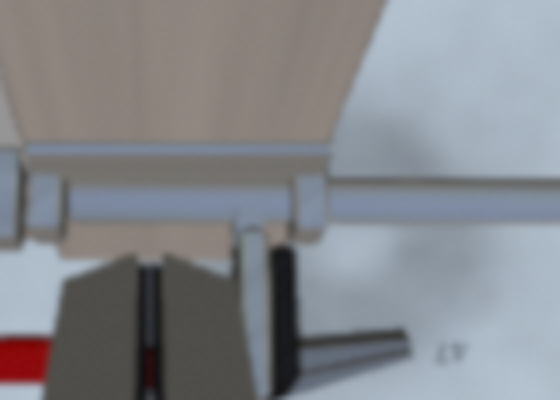

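The bolt rod is drawn out and hard on its stop (35 N), tongue withdrawn into the bracket. I back off and go to below and in front of the lip.

Request:
apply_moves(plan=[0,-4,0,0,0,-6,0,0,-10,-8,0,0,-12,-8,0,0,-12,-8,0,0,-12,-8,0,0,-10,-8,0,0,0,-16,10,-0.009,0,-16,10,0,0,-16,10,0,0,-16,10,0,0,-14,10,0,0,-2,3,0,0,0,0,0])

```text
time_s: 6.55
ee_pos: [0.4148, -0.0063, 0.0873]
eef_rot: [3.141, 0.001, -0.146]
force: [-1.4, -1.1, 0.3]
grip_width: 0.0004
grip_force: 0.0
```

```bash
python3 -c "
from h import *
st()
c=grab('side');cv2.imwrite('pics/s2.png',cv2.resize(c['image'][80:280,190:390,::-1],(600,600),interpolation=2))"
```

```text
6.55 own [-0.1312 -0.0009  0.0873] s -0.0205 out 0.0421 F own [-1.3 -1.3  0.3] yaw -0.146
```

View pics/s2.png

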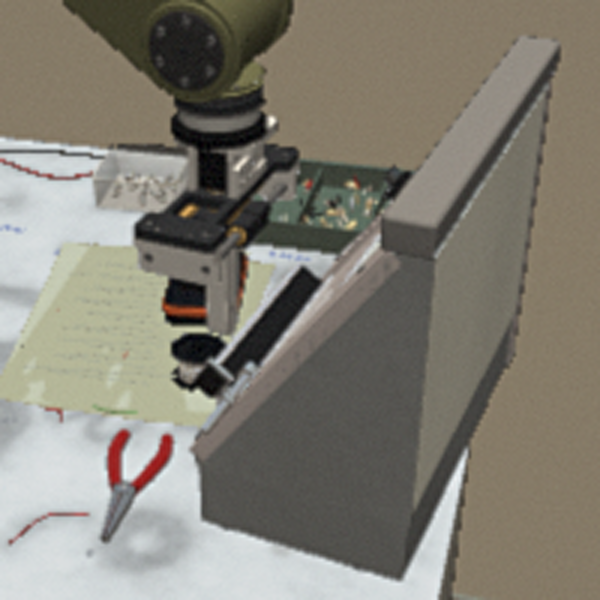

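The finger hangs in front of the lip's middle, bolt out on its right. Approach to contact.

Request:
apply_moves(plan=[4,0,0,0,4,0,0,0,3,0,0,0,1,0,0,0,1,0,0,0])

```text
time_s: 7.1
ee_pos: [0.4282, -0.0084, 0.0874]
eef_rot: [-3.142, 0.0, -0.147]
force: [-0.0, -0.2, -0.1]
grip_width: 0.0002
grip_force: 0.0
```

Request:
apply_moves(plan=[1,0,0,0,1,0,0,0])

```text
time_s: 7.3
ee_pos: [0.4301, -0.0086, 0.0874]
eef_rot: [3.142, 0.0, -0.147]
force: [-0.4, -0.4, 0.3]
grip_width: 0.0002
grip_force: 0.0
```

Request:
apply_moves(plan=[1,0,0,0,1,0,0,0])

```text
time_s: 7.5
ee_pos: [0.4308, -0.0087, 0.0872]
eef_rot: [3.142, 0.003, -0.147]
force: [-14.2, 2.1, 10.6]
grip_width: 0.0004
grip_force: 7.3
```

Request:
apply_moves(plan=[1.2,0,-1.6,0,1.7,0,-2.4,0,2.3,0,-3.3,0,2.3,0,-3.3,0,2.3,0,-3.3,0,2.3,0,-3.3,0])

```text
time_s: 8.1
ee_pos: [0.4424, -0.0105, 0.1042]
eef_rot: [3.141, 0.005, -0.147]
force: [-11.6, 0.1, 3.7]
grip_width: 0.0005
grip_force: 5.8
```

```bash
cat >> h.py <<'E'
def lip(c):
    # lip strip: dark pixels near in world, project to s via depth
    v,u=np.mgrid[:384,:512];z=c['range_z'];m=(z>0)
    p=np.linalg.inv(c['mtx'])@np.stack([u[m],v[m],np.ones(m.sum())])*z[m]
    w=(cv2.Rodrigues(c['rvec'])[0].T@(p-np.ravel(c['tvec']).reshape(3,1))).T
    q=w2c(w,POSE); d=q-FOOT; s=d@UP;o=d@OUT; col=c['image'][m].astype(int).max(1)
    k=(o>.008)&(o<.028)&(abs(q[:,1])<.095)&(abs(q[:,1])>.03)&(col<70)&(s>0)&(s<.2)
    print('strip n',k.sum(),'s',np.median(s[k]).round(4),np.percentile(s[k],[10,90]).round(4))
E
python3 -c "
from h import *
st();lip(grab('wrist'));lip(dict(np.load('pics/top.npz')))"
```

```text
8.1 own [-0.1033 -0.0011  0.1042] s 0.0093 out 0.0289 F own [-11.5  -1.6   3.7] yaw -0.147
strip n 9270 s 0.0367 [0.0358 0.0377]
strip n 158 s 0.0138 [0.0108 0.0166]
```

Request:
apply_moves(plan=[2.3,0,-3.3,0,2.3,0,-3.3,0,2.3,0,-3.3,0,2.3,0,-3.3,0,2.3,0,-3.3,0,2.3,0,-3.3,0,2.3,0,-3.3,0,2.3,0,-3.3,0,2.3,0,-3.3,0,2.3,0,-3.3,0,2.3,0,-3.3,0,2.3,0,-3.3,0,2.3,0,-3.3,0,2.3,0,-3.3,0,2.3,0,-3.3,0,2.3,0,-3.3,0,1.2,0,-1.7,0,0.6,0,-0.8,0])

```text
time_s: 9.95
ee_pos: [0.4808, -0.0165, 0.1597]
eef_rot: [3.141, 0.004, -0.147]
force: [-13.2, -1.4, 4.7]
grip_width: 0.0006
grip_force: 6.1
```

```bash
python3 -c "
from h import *
from scipy.optimize import least_squares
st();c=grab('wrist');lip(c)
print(proj(c,c2w(own(.106,.122,.016),POSE)),proj(c,c2w(own(.1,.105,.015),POSE)))
u,v=map(int,proj(c,c2w(own(.106,.122,.016),POSE))[0])
y0=max(v-30,0);x0=max(u-40,0);print(x0,y0)
cv2.imwrite('pics/w4.png',cv2.resize(c['image'][y0:y0+75,x0:x0+100,::-1],(800,600),interpolation=2))"
```

```text
9.95 own [-0.0644 -0.0013  0.1597] s 0.0771 out 0.0289 F own [-12.9  -3.3   4.7] yaw -0.147
strip n 9314 s 0.1045 [0.1036 0.1055]
[[ 31.22137134 193.86611654]] [[ 63.85911843 201.62002967]]
0 163
```

View pics/w4.png

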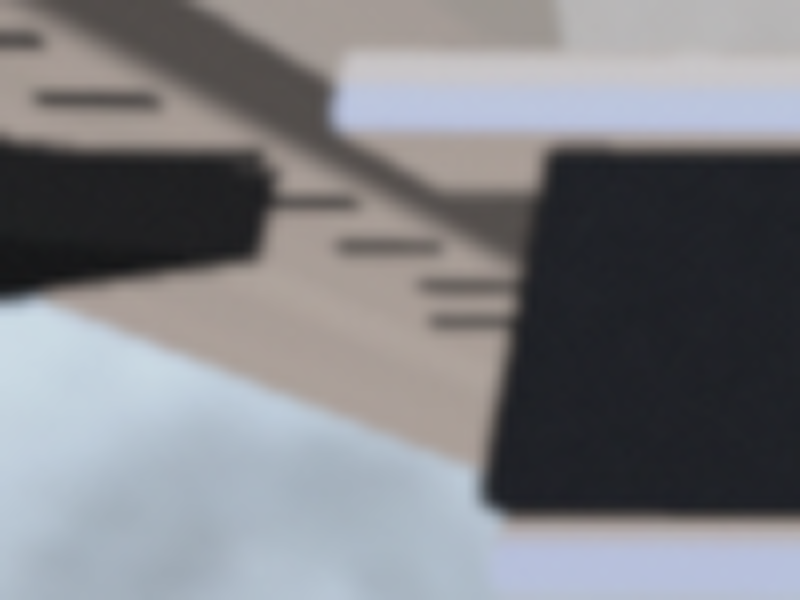

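The pointer's tip edge is in the crop at (272,170)–(258,260), and the lip strip's left end at x≈520. I take both from depth in the same image.

```bash
python3 -c "
from h import *
c=dict(np.load('pics/wrist.npz'))
for u,v in [(28,186),(31,186),(32,188),(30,190),(28,190),(31,193),(26,193),(22,188),(22,192),(15,190)]:
    q=w2c(world(c,u,v),POSE)[0];d=q-FOOT;print(u,v,'y',q[1].round(4),'s',(d@UP).round(4),'o',(d@OUT).round(4),c['image'][v,u])
from scipy.optimize import least_squares
for a in[(272,172),(264,212),(258,258)]:
    t=np.array([(a[0]+.5)/8-.5,163+(a[1]+.5)/8-.5])
    for o in(.012,.016,.02):
        g=least_squares(lambda q:proj(c,c2w(own(q[0],q[1],o),POSE))[0]-t,[.1,.12]);print(a,o,g.x.round(4))
"
```

```text
28 186 y 0.1099 s 0.1199 o 0.0113 [32 33 34]
31 186 y 0.1088 s 0.1195 o 0.0112 [33 33 35]
32 188 y 0.1067 s 0.1214 o 0.0128 [36 35 37]
30 190 y 0.1081 s 0.1205 o 0.0136 [32 32 34]
28 190 y 0.1084 s 0.1213 o 0.0138 [31 31 33]
31 193 y 0.107 s 0.1208 o 0.0152 [47 46 46]
26 193 y 0.1088 s 0.1217 o 0.0155 [32 32 34]
22 188 y 0.1107 s 0.1225 o 0.0132 [32 33 35]
22 192 y 0.1108 s 0.1217 o 0.015 [31 32 34]
15 190 y 0.1133 s 0.1231 o 0.0144 [32 32 34]
(272, 172) 0.012 [0.104  0.1248]
(272, 172) 0.016 [0.0957 0.1364]
(272, 172) 0.02 [0.0874 0.1481]
(264, 212) 0.012 [0.1093 0.1171]
(264, 212) 0.016 [0.1006 0.1294]
(264, 212) 0.02 [0.0919 0.1416]
(258, 258) 0.012 [0.1159 0.1075]
(258, 258) 0.016 [0.1067 0.1205]
(258, 258) 0.02 [0.0975 0.1335]
```

Request:
apply_moves(plan=[1.2,0,-1.6,0,2.3,0,-3.3,0,2.3,0,-3.3,0,1.2,0,-1.6,0,0.6,0,-0.8,0,0,0,0,0])

```text
time_s: 10.6
ee_pos: [0.4883, -0.0176, 0.1704]
eef_rot: [3.141, 0.004, -0.147]
force: [-13.0, -2.0, 7.2]
grip_width: 0.001
grip_force: 6.5
```

```bash
cat > m.py <<'E'
from h import *
st();c=grab('wrist');lip(c)
v,u=np.mgrid[:384,:512];q=np.array([w2c(world(c,a,b),POSE)[0] for a,b in zip(u[100:260,:140].ravel(),v[100:260,:140].ravel())])
col=c['image'][100:260,:140].reshape(-1,3).astype(int).max(1)
d=q-FOOT;s=d@UP;o=d@OUT
k=(col<60)&(s>.1)&(s<.145)&(o>.008)&(o<.024)
for lo,hi in[(.100,.104),(.104,.106),(.106,.108),(.108,.110),(.11,.112),(.112,.116),(.09,.0995)]:
    kk=k&(q[:,1]>lo)&(q[:,1]<hi)
    if kk.sum(): print(lo,hi,kk.sum(),np.percentile(s[kk],[0,5,50,95,100]).round(4),'o',np.percentile(o[kk],[5,50,95]).round(4))
E
python3 m.py; python3 -c "
from h import *
c=dict(np.load('pics/wrist.npz'))
u,v=map(int,proj(c,c2w(own(.106,.121,.016),POSE))[0]);y0=max(v-38,0);print(u,v,y0)
cv2.imwrite('pics/w5.png',cv2.resize(c['image'][y0:y0+75,0:100,::-1],(800,600),interpolation=2))"
```

```text
10.6 own [-0.0569 -0.0014  0.1704] s 0.0902 out 0.0288 F own [-12.6  -3.9   7.2] yaw -0.147
strip n 9290 s 0.1176 [0.1167 0.1186]
0.1 0.104 2 [0.1168 0.1168 0.1169 0.117  0.117 ] o [0.0088 0.0101 0.0114]
0.106 0.108 17 [0.1199 0.1201 0.1206 0.122  0.1222] o [0.0113 0.0133 0.015 ]
0.108 0.11 53 [0.1195 0.1197 0.1209 0.1224 0.1227] o [0.0107 0.0134 0.016 ]
0.11 0.112 58 [0.1201 0.1204 0.1218 0.1235 0.1238] o [0.0104 0.013  0.0158]
0.112 0.116 123 [0.1172 0.1198 0.123  0.1247 0.1254] o [0.0107 0.0137 0.016 ]
0.09 0.0995 522 [0.1164 0.1172 0.1182 0.1191 0.1199] o [0.0088 0.0162 0.0232]
48 202 164
```

View pics/w5.png

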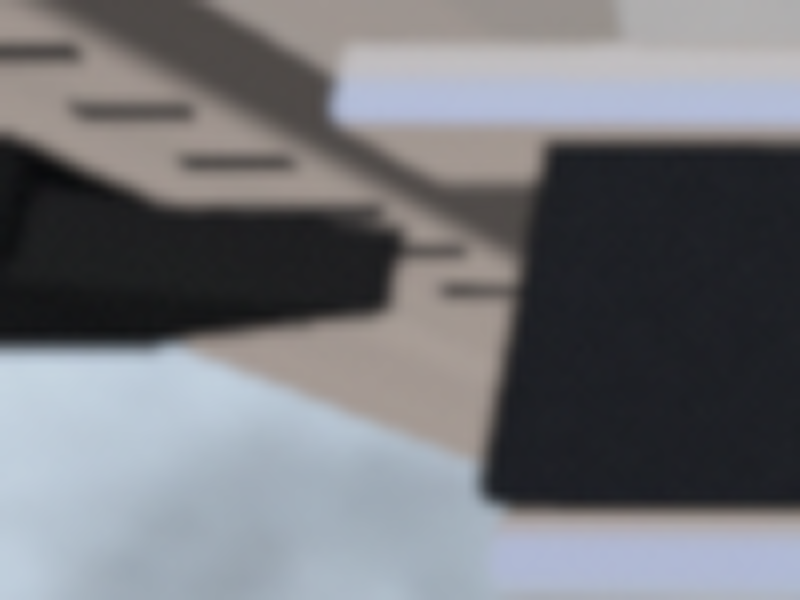

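```bash
cat >> m.py <<'E'
print('fits')
for n,lo,hi in[('strip',.085,.0985),('ptr',.1065,.1135)]:
    kk=k&(q[:,1]>lo)&(q[:,1]<hi)&(o>.009)&(o<.0155)&(s>.115)
    y0=.1 if n=='strip' else .106
    A=np.c_[np.ones(kk.sum()),q[kk,1]-y0,o[kk]-.0135]; x,*_=np.linalg.lstsq(A,s[kk],rcond=None); print(n,kk.sum(),x.round(4),np.std(s[kk]-A@x).round(5),q[kk,1].min(),q[kk,1].max())
w=k&(q[:,1]>.1062)&(q[:,1]<.116)&(s>.117)
I=np.argsort(q[w,1])[::6]
print(np.c_[q[w,1],s[w],o[w]][I].round(4)[:32])
E
sed -i 's/c=grab(.wrist.)/import sys;c=grab("wrist") if len(sys.argv)<2 else dict(np.load("pics\/wrist.npz"))/' m.py; python3 m.py x
```

```text
10.65 own [-0.0569 -0.0014  0.1704] s 0.0902 out 0.0288 F own [-12.6  -2.6   7.6] yaw -0.147
strip n 9290 s 0.1176 [0.1167 0.1186]
0.1 0.104 2 [0.1168 0.1168 0.1169 0.117  0.117 ] o [0.0088 0.0101 0.0114]
0.106 0.108 17 [0.1199 0.1201 0.1206 0.122  0.1222] o [0.0113 0.0133 0.015 ]
0.108 0.11 53 [0.1195 0.1197 0.1209 0.1224 0.1227] o [0.0107 0.0134 0.016 ]
0.11 0.112 58 [0.1201 0.1204 0.1218 0.1235 0.1238] o [0.0104 0.013  0.0158]
0.112 0.116 123 [0.1172 0.1198 0.123  0.1247 0.1254] o [0.0107 0.0137 0.016 ]
0.09 0.0995 522 [0.1164 0.1172 0.1182 0.1191 0.1199] o [0.0088 0.0162 0.0232]
fits
strip 297 [0.1182 0.0072 0.015 ] 0.00059 0.08504362810654134 0.09843160412710057
ptr 149 [ 0.1198  0.3967 -0.0212] 0.00082 0.1067010919203336 0.11348539962080623
[[0.1067 0.1213 0.0133]
 [0.1075 0.1202 0.0152]
 [0.1078 0.1201 0.0114]
 [0.108  0.1219 0.0152]
 [0.1082 0.1207 0.0126]
 [0.1085 0.1213 0.0117]
 [0.1087 0.1209 0.0122]
 [0.109  0.1207 0.0137]
 [0.1094 0.1207 0.0121]
 [0.1096 0.12   0.0108]
 [0.1099 0.1224 0.0121]
 [0.11   0.1203 0.0158]
 [0.1102 0.1212 0.0117]
 [0.1104 0.122  0.0136]
 [0.1106 0.1223 0.0142]
 [0.1107 0.1229 0.0117]
 [0.1109 0.122  0.0136]
 [0.1112 0.1216 0.0107]
 [0.1114 0.121  0.0116]
 [0.1115 0.1221 0.0152]
 [0.1117 0.1213 0.0117]
 [0.112  0.1225 0.0142]
 [0.1122 0.1219 0.0151]
 [0.1122 0.122  0.0119]
 [0.1125 0.1232 0.0118]
 [0.1128 0.1224 0.0131]
 [0.1131 0.1227 0.0132]
 [0.1133 0.123  0.0139]
 [0.1134 0.1233 0.0145]
 [0.1136 0.1232 0.0139]
 [0.1138 0.1226 0.0153]
 [0.1139 0.1238 0.0157]]
```

Request:
apply_moves(plan=[0.4,0,-0.6,0,0.3,0,-0.4,0,0,0,0,0])

```text
time_s: 10.95
ee_pos: [0.4889, -0.0177, 0.1713]
eef_rot: [3.141, 0.004, -0.147]
force: [-13.6, -1.7, 5.7]
grip_width: 0.0006
grip_force: 6.6
```

```bash
cat > m2.py <<'E'
from h import *
st();C=[camera('wrist') for _ in range(6)];c=dict(C[0]);Z=np.stack([x['range_z'] for x in C]);print('noise',np.std(Z,0)[150:200,60:100].mean())
c['range_z']=np.median(Z,0);c['image']=np.mean([x['image'] for x in C],0).astype(np.uint8);np.savez('pics/wrist.npz',**c)
v,u=np.mgrid[100:260,0:150];v=v.ravel();u=u.ravel()
q=np.array([w2c(world(c,a,b),POSE)[0] for a,b in zip(u,v)]);d=q-FOOT;s=d@UP;o=d@OUT
k=(c['image'][v,u].max(1)<60)&(s>.112)&(s<.13)&(o>.009)&(o<.024)
for lo in np.r_[.085,.09,.094,.097,.098,.099,.1,.101,np.arange(.105,.116,.001)]:
    kk=k&(q[:,1]>=lo)&(q[:,1]<lo+.001)
    if kk.any(): print(lo.round(3),kk.sum(),'s',np.median(s[kk]).round(4),np.std(s[kk]).round(4),'o',np.percentile(o[kk],[0,50,100]).round(4))
E
python3 m2.py
python3 -c "
from h import *
c=dict(np.load('pics/wrist.npz'))
cv2.imwrite('pics/w6.png',cv2.resize(c['image'][160:235,0:100,::-1],(800,600),interpolation=2))"
```

```text
10.95 own [-0.0563 -0.0014  0.1713] s 0.0913 out 0.0288 F own [-13.2  -3.7   5.7] yaw -0.147
noise 0.0019444638
0.085 47 s 0.1191 0.0003 o [0.0091 0.0163 0.0238]
0.09 49 s 0.1191 0.0002 o [0.0092 0.0163 0.0239]
0.094 53 s 0.1191 0.0002 o [0.009  0.0163 0.0238]
0.097 60 s 0.1192 0.0003 o [0.009  0.0169 0.0239]
0.098 48 s 0.1192 0.0003 o [0.009  0.016  0.0238]
0.099 35 s 0.1191 0.0002 o [0.0092 0.0168 0.0237]
0.107 18 s 0.1206 0.0003 o [0.0111 0.0129 0.0155]
0.108 23 s 0.1208 0.0004 o [0.0106 0.0133 0.0158]
0.109 26 s 0.1214 0.0005 o [0.0108 0.0134 0.0158]
0.11 29 s 0.1216 0.0005 o [0.0104 0.0132 0.0159]
0.111 28 s 0.1219 0.0006 o [0.0106 0.0134 0.0161]
0.112 32 s 0.1225 0.0007 o [0.0098 0.0133 0.0161]
0.113 32 s 0.1227 0.0006 o [0.0102 0.0132 0.016 ]
0.114 34 s 0.1233 0.001 o [0.0104 0.0142 0.0162]
0.115 28 s 0.1236 0.0017 o [0.0103 0.0135 0.016 ]
0.116 34 s 0.124 0.0017 o [0.0106 0.0138 0.0161]
```

View pics/w6.png

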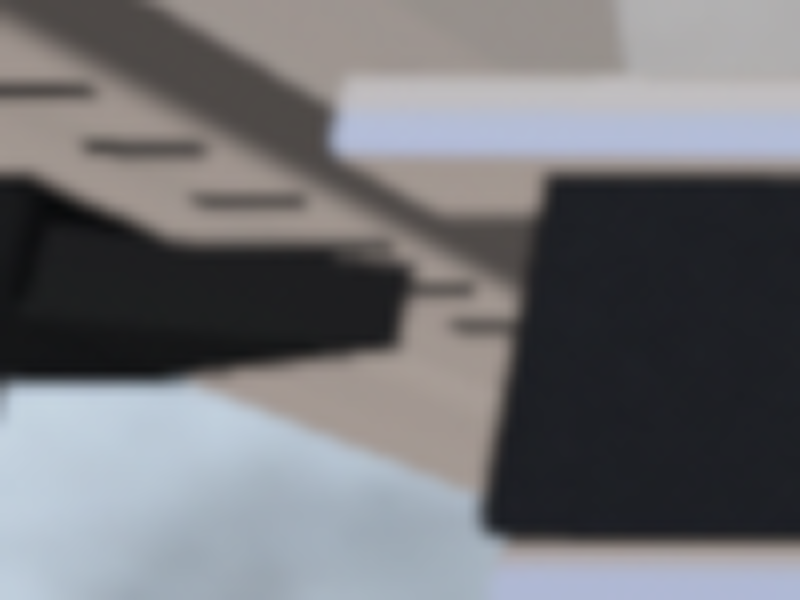

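Pointer tip s≈0.1200–0.1202, strip 0.1191, so about 1 mm more.

Request:
apply_moves(plan=[0.3,0,-0.5,0,0.3,0,-0.4,0,0,0,0,0])

```text
time_s: 11.55
ee_pos: [0.4895, -0.0178, 0.1722]
eef_rot: [3.141, 0.004, -0.147]
force: [-12.4, -2.4, 6.1]
grip_width: 0.0003
grip_force: 6.5
```

```bash
python3 m2.py
```

```text
11.55 own [-0.0556 -0.0014  0.1722] s 0.0924 out 0.0288 F own [-11.9  -4.2   6.1] yaw -0.147
noise 0.0019380534
0.085 56 s 0.1202 0.0003 o [0.0096 0.0165 0.0238]
0.09 46 s 0.1202 0.0002 o [0.0091 0.0165 0.0239]
0.094 47 s 0.1203 0.0003 o [0.0091 0.0169 0.0239]
0.097 58 s 0.1203 0.0003 o [0.0091 0.0169 0.0238]
0.098 54 s 0.1204 0.0003 o [0.0091 0.0171 0.0238]
0.099 28 s 0.1203 0.0003 o [0.0091 0.0154 0.0238]
0.106 1 s 0.1207 0.0 o [0.0147 0.0147 0.0147]
0.107 17 s 0.1204 0.0004 o [0.0109 0.0129 0.0159]
0.108 23 s 0.1207 0.0004 o [0.0108 0.0131 0.0159]
0.109 27 s 0.1211 0.0005 o [0.0101 0.0132 0.0161]
0.11 27 s 0.1217 0.0004 o [0.0101 0.0134 0.0159]
0.111 30 s 0.1219 0.0004 o [0.0101 0.0133 0.016 ]
0.112 29 s 0.1224 0.0006 o [0.0103 0.0131 0.0161]
0.113 32 s 0.1228 0.0012 o [0.0105 0.0138 0.0159]
0.114 31 s 0.1232 0.0012 o [0.0105 0.0138 0.0161]
0.115 32 s 0.1237 0.0013 o [0.0109 0.0141 0.016 ]
0.116 28 s 0.1239 0.0012 o [0.0106 0.0136 0.016 ]
```

Level. Back straight off, then check.

Request:
apply_moves(plan=[-0.5,0,0,0,-0.5,0,0,0,-1,0,0,0,-2,0,0,0,-4,0,0,0,-6,0,0,0,-6,0,0,0,0,0,0,0])

```text
time_s: 12.65
ee_pos: [0.4706, -0.0146, 0.1726]
eef_rot: [-3.142, -0.0, -0.147]
force: [-0.0, -1.4, 0.5]
grip_width: 0.0004
grip_force: 0.0
```

```bash
python3 m2.py
```

```text
12.65 own [-0.0748 -0.001   0.1726] s 0.0816 out 0.0448 F own [ 0.2 -1.3  0.5] yaw -0.147
noise 0.002083038
0.085 57 s 0.12 0.0003 o [0.0095 0.0167 0.0238]
0.09 56 s 0.1199 0.0003 o [0.0099 0.0168 0.0238]
0.094 56 s 0.1199 0.0003 o [0.009  0.0167 0.0237]
0.097 56 s 0.1199 0.0003 o [0.0091 0.0167 0.0238]
0.098 53 s 0.12 0.0003 o [0.0091 0.0174 0.0238]
0.099 33 s 0.1201 0.0003 o [0.0094 0.0144 0.0235]
0.1 1 s 0.1194 0.0 o [0.012 0.012 0.012]
0.107 15 s 0.1202 0.0003 o [0.0117 0.014  0.0162]
0.108 26 s 0.1204 0.0003 o [0.0112 0.0135 0.0165]
0.109 24 s 0.121 0.0005 o [0.0116 0.0144 0.0165]
0.11 25 s 0.1212 0.0005 o [0.0117 0.0139 0.0166]
0.111 30 s 0.1216 0.0007 o [0.0113 0.0141 0.0165]
0.112 28 s 0.1219 0.0007 o [0.0114 0.0146 0.0167]
0.113 28 s 0.1223 0.0008 o [0.0116 0.0144 0.0167]
0.114 37 s 0.1226 0.0014 o [0.0111 0.0146 0.0167]
0.115 30 s 0.1232 0.0014 o [0.0113 0.0142 0.0165]
0.116 31 s 0.1235 0.002 o [0.0117 0.0151 0.0166]
```

Request:
apply_moves(plan=[-12,0,-3,0,-15,0,-10,0,-15,0,-10,0,-15,0,-10,0,-15,0,-10,0,-8,0,-5,0,0,0,0,0,0,0,0,0])

```text
time_s: 13.75
ee_pos: [0.3922, -0.003, 0.2203]
eef_rot: [-3.142, -0.0, -0.147]
force: [0.5, 0.4, 0.2]
grip_width: 0.0006
grip_force: 0.0
```

```bash
python3 -c "
from h import *
st();lip(grab('wrist'));print(ctrl.hand_in())"
```

```text
13.75 own [-0.1541 -0.001   0.2203] s 0.0753 out 0.1371 F own [0.4 0.5 0.2] yaw -0.147
strip n 6288 s 0.1197 [0.1189 0.1206]
the job is handed in; nothing more can be done
None
```

I drew the bolt back to its stop, pushed the window up until its lip was level with the pointer (within about 0.5 mm by depth camera), moved the arm clear, and handed the job in at about 14 s; no verdict came back.

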